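# Bring the red-capped tube to the loading mark

### The arm

A 6-joint arm with a two-finger parallel gripper is mounted at the origin on the work surface. World frame = base frame: x ahead of the robot, y to its left, z up, the work surface at z = 0. Lengths are in mm, angles in degrees, forces in N, time in s.
With the tool pointing down it reaches from about 300 to 850 mm from the base axis. Payload 4.2 kg.
Tool frame: the origin (TCP) lies between the finger pads; the fingertips stand 11 mm ahead of it and the grasp point (between the pads) lies 8 mm behind it (env.tips_ahead is the distance from the TCP to the fingertips, in mm); z points along the fingers, y is the line along which they close (so a half turn about z gives the same grasp; the last joint's range is limited). The gripper opens to 91 mm and grips with 3 to 60 N. Pads are 32 mm wide; open, the fingers measure 118 mm over their backs; the gripper's body (76 mm by 178 mm) begins 60 mm behind the grasp point.
Start: joints at [-72.708, 18.312, 89.639, -0, 72.044, -1.146], TCP at [181.861, -545.498, 224.976] pointing down, gripper open.
Joint ranges: [-177.97, 177.97], [-48.28, 115.42], [12.27, 149.76], [-77.06, 257.06], [2.81, 150.46], [-146.56, 146.56]. Speed limits (degrees/s): [147.25, 147.25, 180, 180, 180, 180].

### API

Orientations are given as [roll, pitch, yaw] about the fixed x, y, z axes, in that order (R = Rz(yaw) Ry(pitch) Rx(roll)).
In Python, from workcell import env, cams gives the robot as it stands.
- The arm moves only by the tool step_arm, never from a script. Its arguments are lists of equal length, an entry for each row: "linear": the shift along the tool's x, y, z in units of 30 cm (1.0 is 30 cm), a list of three; "turn": the turn about the tool's z in units of 360 degrees (1.0 is 360 degrees). In form: {"linear": [[tx, ty, tz], ...], "turn": [turn, ...]}. A call has 1 to 20 rows; each row is the pose to reach, as a shift and turn from the pose commanded when the call began, along the tool's axes at that moment, turning the shorter way round; what a row does not reach only later rows make up. A row lasts 1/8 s, in which the tool goes at most 62.5 mm and 10.7 degrees, less where a joint would pass 70% of its speed; a pose out of reach is approached as far as the arm can. A call with a number of a shift or a turn outside -1 to 1 is refused whole. A call with a gripper value outside its range is refused whole. "fingers" is the closure, from -1 (fully open) to 1 (shut), so that 0 is half open, set as the call begins (left out, the last holds). The fingers move at their own pace and stop on an object; "force" is the grip in N (left out, the last holds). Time passes only in rows, so rows that repeat a pose let the fingers close. It gives the time, the measured TCP pose, the force, the opening and the grip force at its end, in the units of the state.
- env.state(): the state, without advancing time (a new reading comes with each control period).
- cams.grab_frame(name): name is "side" or "top"; returns a dict with "color" (400x640x3 uint8, blue, green, red), "fx", "fy", "cx", "cy" (pixels), "extrinsics" (4x4, takes a point from camera to world coordinates). Camera axes: x right, y down, z forward; pixel columns grow to the right and rows downward; lengths in mm; the calibration is good to about 2 mm. A picture is of the moment at which its call begins. There is no depth.
- env.job_done(): hands the job in; it is judged then, once.
The state is a dict: "time_s": time; "qpos": joint angles; "qvel": joint speeds; "effort": joint torques, N m; "ee_pos": TCP position; "ee_rot": TCP orientation; "force": force on the tool from outside, world axes, zero at the start; "torque": the same for the moment, N m; "gripper_width": finger opening in mm; "gripper_force": force on a finger pad.
Only numpy, scipy, OpenCV 4.12 (cv2) and the standard library are available. Lean on these libraries where they do the work, as an engineer would, in place of code of your own. Each camera call takes 0.05 s, during which the arm holds its last target. There are 200 camera calls.

### The job

Turn the open centrifuge's rotor by gently pushing one of its bare arms with a fingertip, either way round, until the red-capped tube stands in line with the yellow mark on the rim, and leave it at rest there. Ease it round rather than spinning it, do not pinch the rotor or touch the tubes or their caps, leave the bottles, tube rack and lid where they stand, and finish clear of everything.

Things in the scene. Friction and masses are not known exactly. Their poses are not given: they have to be found in the camera images.
- centrifuge: Cream benchtop centrifuge, lid off, fixed to the bench: 330 x 330 mm, flat deck 180 mm above the bench with a round bowl opening of 260 mm diameter in its middle. Origin: centre of its underside, straight below the rotor axis; z up. Its +x side bears the control panel and, on the deck, the yellow mark.
- rotor: Four-arm metal rotor on a vertical axis; turns any way without end, hardly coasts and stays where left (0.05 N m friction: 1 to 3 N on an arm turns it). Origin: on the axis at the height of the arm tops, 20 mm below the deck; +x along the red tube's arm, z up. Arms at 0, 90, 180, 270 degrees, 14 mm wide, 16 mm high, bare from the hub (22 mm radius, nut 14 mm above the arms) to 90 mm from the axis.
- tubes: Four glass tubes fixed in the rotor and turning with it; not to be touched. Each stands in a 30 mm wide steel bucket at an arm's end, 105 mm from the axis (bucket top level with the arm); cap 18 mm wide, its top 28 mm above the arm tops. Cap on the +x arm red, the others blue. Between the arms the bowl is empty for 90 mm below the arm tops. Origin and axes: the rotor's.
- red_tube (a point): Centre of the red-capped tube at the height of the arm tops, 105 mm from the rotor axis.
- yellow_mark (a point): The yellow mark, a 24 x 18 mm yellow bar on a small black plate on the deck beside the bowl opening, pointing at the rotor axis, 150 mm from it on the centrifuge's +x side.
- mark_place (a point): Point in the bowl 105 mm from the rotor axis on the line from the axis to the yellow mark, at the height of the arm tops: where the red-capped tube's centre belongs.
- dropper_yellow: Loose amber dropper bottle with yellow collar and black bulb, 28 mm diameter, 74 mm high, standing on a corner of the centrifuge deck away from the mark. Origin: centre of its underside. Leave alone.
- dropper_green: Loose amber dropper bottle with green collar and black bulb, 28 mm diameter, 74 mm high, standing on the bench. Origin: centre of its underside. Leave alone.
- tube_rack: Loose white and red rack, 80 x 160 mm, with six capped tubes reaching 85 mm high, on the bench. Origin: centre of its underside. Leave alone.
- lid: The centrifuge's lift-off lid lying on the bench: cream disc of 290 mm diameter, 24 mm thick, with a black knob to 54 mm high. Origin: centre of its underside. Leave alone.

How it is judged (in metres and radians):
On the way, in this order (a step that is already met when the one before it is completed fails the run):
1. a finger pushes the rotor while the red-capped tube is still away from the mark (contact force between the fingers and rotor above 0.3 N and horizontal distance between red_tube and mark_place above 0.03 m).
2. the red-capped tube stands at the mark (horizontal distance between red_tube and mark_place below 0.009 m), for 0.2 s.
At the end, for the whole second after the job is handed in: The red-capped tube's centre is within 9 mm (about 5 degrees) of the point in line with the yellow mark, the rotor is at rest (under 0.05 rad/s), and the two bottles, rack and lid stand upright within 15 mm of where they were (horizontal distance between red_tube and mark_place below 0.009 m and angular speed of rotor below 0.05 rad/s and distance of each of dropper_yellow, dropper_green, tube_rack, lid from where it was at the start of the episode below 0.015 m and angle between each of dropper_yellow, dropper_green, tube_rack, lid's own z axis and vertical below 0.15 rad); the robot touches nothing.
It fails at once if the tubes or caps are touched (contact force between any of the fingers, the arm and tubes above 0.5 N).
It fails at once if the rotor is pinched or pushed hard (over 30 N) (contact force between the fingers and rotor above 30 N).
It fails at once if the rotor is spun faster than 4 rad/s (angular speed of rotor above 4 rad/s).
It fails at once if a bottle, the rack or the lid is moved, lifted or tipped (distance of any of dropper_yellow, dropper_green, tube_rack, lid from where it was at the start of the episode above 0.015 m or angle between any of dropper_yellow, dropper_green, tube_rack, lid's own z axis and vertical above 0.3 rad).
It also fails if it takes over 48 s, if anything falls off the work surface, if the arm or the gripper's body presses on something with over 40 N, if the wrist force passes 120 N, or if a joint passes its speed limit or range.

## Working session

There is one attempt and no reset: what is moved stays moved. The work goes in short steps, Python scripts to look and compute and a tool call to move; the robot and the scene stay as the last step left them, time stands still between calls to the robot, and variables do not carry over. Pictures are saved under pics/ and viewed, at most 10 in all, crops included, and the job is handed in when it is done.

Besides the shell and the picture viewer there is one more tool, called after ">>>" as name(argument=value, ...), one argument or row to a line, values as JSON. step_arm: Moves the arm, as the interface text tells. Its arguments: {"type":"object","properties":{"linear":{"type":"array"},"turn":{"type":"array"},"fingers":{"type":"number"},"force":{"type":"number"}},"required":["linear","turn"]}

```bash
mkdir -p pics; ls
python3 - <<'E'
from workcell import env,cams
import cv2
for n in("top","side"):
    f=cams.grab_frame(n); cv2.imwrite(f"pics/{n}0.png",f["color"]); print(n,f["fx"],f["fy"],f["cx"],f["cy"],f["extrinsics"].round(3).tolist() if hasattr(f["extrinsics"],'round') else f["extrinsics"])
s=env.state(); print(s["time_s"],s["ee_pos"],s["ee_rot"],s["gripper_width"])
E
```

```text
pics
top 499.1783894846594 499.1783894846594 309.34000583901206 205.15080998639615 [[0.001, -0.993, 0.119, 338.747], [-1.0, 0.001, 0.012, -21.975], [-0.012, -0.119, -0.993, 2028.744], [0.0, 0.0, 0.0, 1.0]]
side 477.04048364636304 477.04048364636304 319.54583694804097 200.9597100341144 [[-0.938, -0.177, 0.297, 123.633], [-0.345, 0.503, -0.792, 1207.398], [-0.009, -0.846, -0.533, 964.809], [0.0, 0.0, 0.0, 1.0]]
0.1 [ 181.71350119 -545.06399416  224.20096573] [-1.79908458e+02 -5.96937654e-04  1.84355382e+01] 91.22481468199491
```

View pics/top0.png

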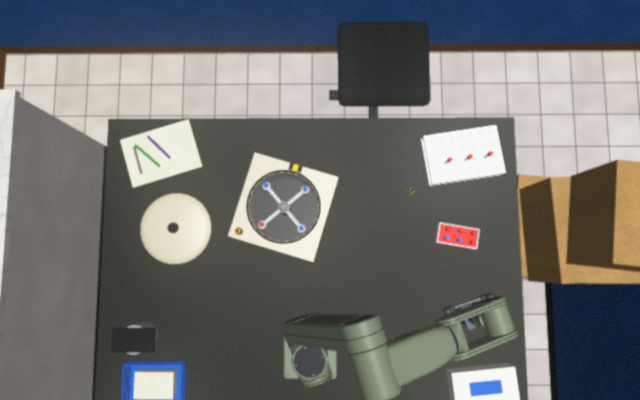

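View pics/side0.png

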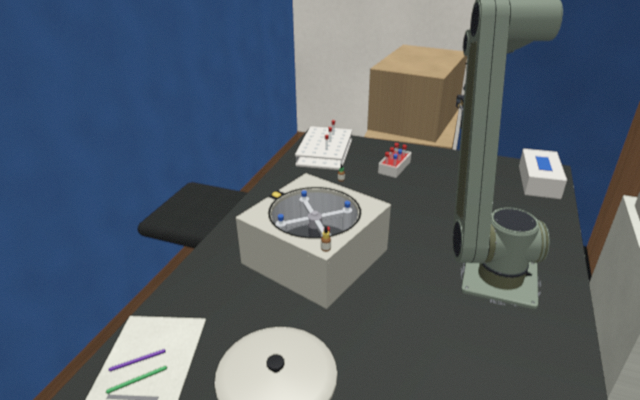

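The top view shows the rotor hub near (284,207), the red cap at (262,225), blue caps at (266,185), (305,189) and (301,229), the yellow mark at (295,168), and the yellow dropper at (239,231). The side view has the dropper in front of the red tube at (326,240). Next I'll measure these points.

```bash
cat > h.py <<'E'
from workcell import env,cams
import cv2, numpy as np
def ray(f,uv,z):
    T=np.array(f["extrinsics"]); d=T[:3,:3]@np.array([(uv[0]-f["cx"])/f["fx"],(uv[1]-f["cy"])/f["fy"],1])
    return (T[:3,3]+d*(z-T[2,3])/d[2])[:2]
def blobs(f,lo,hi,roi,amin=4):
    x0,y0,x1,y1=roi; h=cv2.cvtColor(f["color"][y0:y1,x0:x1],cv2.COLOR_BGR2HSV)
    m=cv2.inRange(h,np.array(lo),np.array(hi))
    if lo[0]==0: m|=cv2.inRange(h,np.array((172,)+tuple(lo[1:])),np.array((180,255,255)))
    n,_,s,c=cv2.connectedComponentsWithStats(m)
    return [(c[i]+[x0,y0],int(s[i,4])) for i in range(1,n) if s[i,4]>=amin]
COL=dict(red=((0,90,80),(6,255,255),188),blue=((100,110,80),(125,255,255),188),yellow=((22,140,120),(34,255,255),181))
def look(roi=(225,150,345,265)):
    f=cams.grab_frame("top"); return f,{k:[(ray(f,c,z).round(1),c.round(1),a) for c,a in blobs(f,lo,hi,roi)] for k,(lo,hi,z) in COL.items()}
E
python3 - <<'E'
from h import *
f,r=look()
for k,v in r.items():
    for b in v: print(k,*b)
g=f["color"]
# deck outline (cream) 
h=cv2.cvtColor(g[140:275,215:350],cv2.COLOR_BGR2HSV); m=cv2.inRange(h,np.array((10,5,150)),np.array((40,90,255)))
cs,_=cv2.findContours(m,cv2.RETR_EXTERNAL,cv2.CHAIN_APPROX_NONE); c=max(cs,key=cv2.contourArea)
rc=cv2.minAreaRect(c); print("deck",ray(f,np.array(rc[0])+[215,140],180),rc, rc[1][0]*1850/499)
bp=(cv2.boxPoints(rc)+[215,140]); print([ray(f,p,180).round(0) for p in bp])
im=cv2.resize(g[145:270,220:350],None,fx=5,fy=5,interpolation=cv2.INTER_CUBIC)[:600]; cv2.imwrite("pics/c0.png",im)
E
```

```text
red [490.2 179.8] [260.9 223.5] 15
blue [636.9 164.7] [265.4 184.4] 13
blue [623.1  17.2] [304.8 188. ] 12
blue [474.9  31.5] [300.9 227.7] 9
yellow [703.2  55.1] [294.9 167.2] 36
yellow [464.2 266.1] [237.8 230.7] 13
deck [555.25024816  99.68458372] ((67.7522964477539, 66.32569122314453), (90.13145446777344, 89.46098327636719), 16.699243545532227) 334.1546909125869
[array([444., 307.]), array([768., 216.]), array([ 668., -110.]), array([348., -13.])]
```

View pics/c0.png

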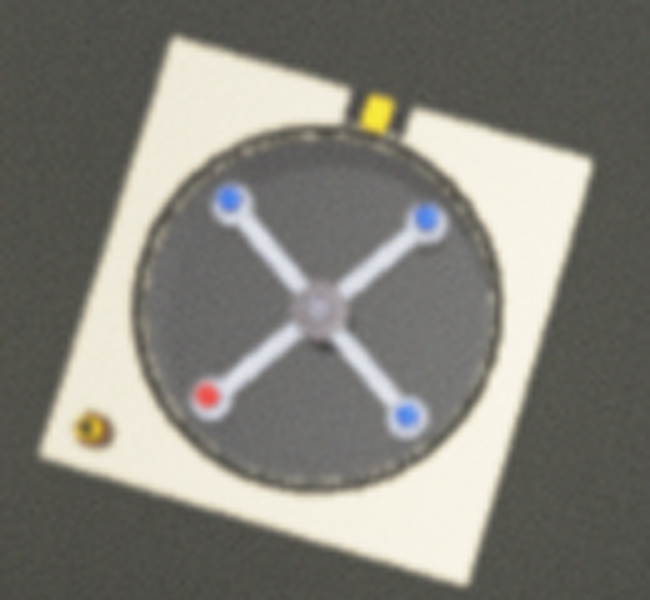

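The centre is at (556.3, 98.3), taking the mean of the four caps, each of which comes out 105 mm away as it should. The mark is at about -16.3° and the red arm at 129.2°, so the rotor needs about -145.5° (clockwise). I'll push the 39.3° arm with closed fingertips, with the tool turning along with it. First I raise the tool and bring it across.

>>> step_arm(
  linear=[
    [0, 0, -0.2],
    [0, 0, -0.3],
    [0.97, -0.91, -0.3],
    [0.97, -0.91, -0.3],
    [0.97, -0.91, -0.3],
    [0.97, -0.91, -0.3],
    [0.97, -0.91, -0.3],
    [0.97, -0.91, -0.3],
    [0.97, -0.91, -0.3],
    [0.97, -0.91, -0.3],
    [0.97, -0.91, -0.3],
    [0.97, -0.91, -0.3],
  ],
  turn=[0, 0, -0.2, -0.2, -0.2, -0.2, -0.2, -0.2, -0.2, -0.2, -0.2, -0.2],
  fingers=1,
  force=10,
)

```text
time_s: 1.65
ee_pos: [371.1, -195.4, 314.8]
ee_rot: [-180.0, 0.0, 90.3]
force: [-0.2, -0.4, -0.4]
gripper_width: 0.5
gripper_force: 0.0
```

>>> step_arm(
  linear=[
    [0.98, 0.65, 0],
    [0.98, 0.65, 0],
    [0.98, 0.65, 0],
    [0.98, 0.65, 0],
    [0.98, 0.65, 0],
    [0.98, 0.65, 0],
    [0.98, 0.65, 0],
    [0.98, 0.65, 0],
    [0.98, 0.65, 0],
  ],
  turn=[-0.168, -0.168, -0.168, -0.168, -0.168, -0.168, -0.168, -0.168, -0.168],
)

```text
time_s: 2.78
ee_pos: [563.9, 99.5, 315.2]
ee_rot: [-180.0, 0.0, 150.8]
force: [0.0, -0.8, -0.5]
gripper_width: 1.0
gripper_force: 0.0
```

```bash
cat >> h.py <<'E'
C=np.array([556.3,98.3])
def P(th,a=58,off=23):
    t=np.radians(th); return C+a*np.array([np.cos(t),np.sin(t)])+off*np.array([-np.sin(t),np.cos(t)])
def rel(p,z,yaw,p0,z0,yaw0):
    y=np.radians(yaw0); d=np.array(p)-p0
    return [round(float(v)/300,4) for v in (d@[np.cos(y),np.sin(y)],d@[np.sin(y),-np.cos(y)],z0-z)]+[round(-((yaw-yaw0+180)%360-180)/360,4)]
E
python3 - <<'E'
from h import *
s=env.state(); p=s["ee_pos"]; print(p,s["ee_rot"],s["time_s"],s["qpos"])
print(rel(P(61),151,151,p[:2],p[2],s["ee_rot"][2]))
f=cams.grab_frame("side"); cv2.imwrite("pics/s1.png",f["color"][60:320,180:540])
E
```

```text
[563.90120508  99.45440737 315.241397  ] [-1.79985859e+02  1.91402162e-02  1.50764043e+02] 2.775 [ 8.86452820e+00  1.57460552e+01  8.04400834e+01 -2.30730704e-02
  8.38075256e+01 -5.18970252e+01]
[0.0977, 0.1773, 0.5475, np.float64(-0.0007)]
```

View pics/s1.png

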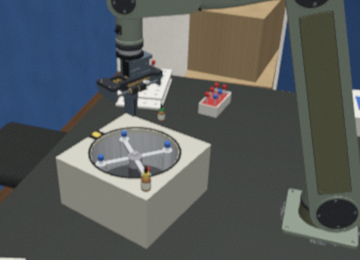

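The closed gripper hangs clear above the rotor. Now I move over the gap at about 83° and lower into it.

>>> step_arm(
  linear=[
    [0.098, 0.177, 0],
    [0.098, 0.177, 0.05],
    [0.098, 0.177, 0.15],
    [0.098, 0.177, 0.25],
    [0.098, 0.177, 0.33],
    [0.098, 0.177, 0.4],
    [0.098, 0.177, 0.46],
    [0.098, 0.177, 0.51],
    [0.098, 0.177, 0.547],
    [0.098, 0.177, 0.547],
    [0.098, 0.177, 0.547],
  ],
  turn=[0, 0, 0, 0, 0, 0, 0, 0, 0, 0, 0],
)

```text
time_s: 4.2
ee_pos: [564.9, 161.7, 151.4]
ee_rot: [180.0, 0.1, 150.9]
force: [0.2, -0.4, -0.8]
gripper_width: 0.5
gripper_force: 0.0
```

Run:
```python
from h import *
s=env.state(); p=s["ee_pos"]; print(p,s["ee_rot"],s["time_s"],s["force"]); yaw=s["ee_rot"][2]
for th in list(range(57,-24,-4)): print(th,rel(P(th),151,th+90,p[:2],p[2],yaw))
```

```text
[564.89175019 161.72272426 151.42964576] [1.79956493e+02 5.77497603e-02 1.50914827e+02] 4.2 [ 0.22260779 -0.37750229 -0.78961593]
57 [-0.0145, -0.0006, 0.0014, np.float64(0.0109)]
53 [-0.0284, 0.0034, 0.0014, np.float64(0.022)]
49 [-0.0426, 0.0063, 0.0014, np.float64(0.0331)]
45 [-0.057, 0.0083, 0.0014, np.float64(0.0442)]
41 [-0.0715, 0.0092, 0.0014, np.float64(0.0553)]
37 [-0.086, 0.0091, 0.0014, np.float64(0.0664)]
33 [-0.1005, 0.0081, 0.0014, np.float64(0.0775)]
29 [-0.1149, 0.006, 0.0014, np.float64(0.0887)]
25 [-0.1291, 0.0029, 0.0014, np.float64(0.0998)]
21 [-0.143, -0.0012, 0.0014, np.float64(0.1109)]
17 [-0.1566, -0.0062, 0.0014, np.float64(0.122)]
13 [-0.1698, -0.0122, 0.0014, np.float64(0.1331)]
9 [-0.1826, -0.0191, 0.0014, np.float64(0.1442)]
5 [-0.1949, -0.0268, 0.0014, np.float64(0.1553)]
1 [-0.2066, -0.0354, 0.0014, np.float64(0.1664)]
-3 [-0.2177, -0.0448, 0.0014, np.float64(0.1775)]
-7 [-0.2281, -0.0549, 0.0014, np.float64(0.1887)]
-11 [-0.2377, -0.0658, 0.0014, np.float64(0.1998)]
-15 [-0.2466, -0.0773, 0.0014, np.float64(0.2109)]
-19 [-0.2547, -0.0893, 0.0014, np.float64(0.222)]
-23 [-0.2619, -0.1019, 0.0014, np.float64(0.2331)]
```

>>> step_arm(
  linear=[
    [-0.0145, 0, 0],
    [-0.0284, 0.0034, 0],
    [-0.0426, 0.0063, 0],
    [-0.057, 0.0083, 0],
    [-0.0643, 0.0088, 0],
    [-0.0715, 0.0092, 0],
    [-0.079, 0.0092, 0],
    [-0.086, 0.0091, 0],
    [-0.1005, 0.008, 0],
    [-0.115, 0.006, 0],
    [-0.129, 0.003, 0],
    [-0.143, -0.001, 0],
    [-0.1566, -0.006, 0],
    [-0.17, -0.012, 0],
    [-0.1826, -0.019, 0],
    [-0.195, -0.027, 0],
    [-0.2066, -0.0354, 0],
    [-0.2066, -0.0354, 0],
  ],
  turn=[0.011, 0.022, 0.033, 0.044, 0.05, 0.055, 0.061, 0.066, 0.0775, 0.0887, 0.1, 0.111, 0.122, 0.133, 0.144, 0.155, 0.166, 0.166],
)

```text
time_s: 6.45
ee_pos: [613.7, 121.9, 150.8]
ee_rot: [180.0, 0.0, 91.2]
force: [0.6, 0.3, 0.5]
gripper_width: 0.3
gripper_force: 0.0
```

Run:
```python
from h import *
f,r=look()
for k,v in r.items():
    for b in v: print(k,*b,"ang",np.degrees(np.arctan2(*(b[0]-C)[::-1])).round(1))
cv2.imwrite("pics/t2.png",cv2.resize(f["color"][145:270,220:350],None,fx=4,fy=4,interpolation=cv2.INTER_CUBIC))
s=env.state(); p=s["ee_pos"]; print(p,s["ee_rot"],s["time_s"],s["force"]); yaw=s["ee_rot"][2]
for th in list(range(-3,-84,-4)): print(th,rel(P(th),151,th+90,p[:2],p[2],yaw))
```

```text
blue [554.7  -5.8] [311.  206.2] 10 ang -90.9
yellow [703.4  54.3] [295.  167.2] 40 ang -16.7
yellow [464.2 266.1] [237.8 230.7] 13 ang 118.8
[613.50018474 121.98839832 150.71096815] [-1.79997155e+02  3.20742199e-02  9.11943583e+01] 6.5 [ 0.12455928 -0.52066458  0.30675923]
-3 [-0.0126, 0.0062, -0.001, np.float64(0.0117)]
-7 [-0.0266, 0.01, -0.001, np.float64(0.0228)]
-11 [-0.0409, 0.0129, -0.001, np.float64(0.0339)]
-15 [-0.0553, 0.0148, -0.001, np.float64(0.045)]
-19 [-0.0698, 0.0156, -0.001, np.float64(0.0561)]
-23 [-0.0843, 0.0155, -0.001, np.float64(0.0672)]
-27 [-0.0987, 0.0143, -0.001, np.float64(0.0783)]
-31 [-0.1131, 0.0122, -0.001, np.float64(0.0894)]
-35 [-0.1273, 0.009, -0.001, np.float64(0.1005)]
-39 [-0.1412, 0.0049, -0.001, np.float64(0.1117)]
-43 [-0.1548, -0.0002, -0.001, np.float64(0.1228)]
-47 [-0.168, -0.0062, -0.001, np.float64(0.1339)]
-51 [-0.1807, -0.0132, -0.001, np.float64(0.145)]
-55 [-0.193, -0.021, -0.001, np.float64(0.1561)]
-59 [-0.2046, -0.0296, -0.001, np.float64(0.1672)]
-63 [-0.2156, -0.0391, -0.001, np.float64(0.1783)]
-67 [-0.226, -0.0493, -0.001, np.float64(0.1894)]
-71 [-0.2356, -0.0602, -0.001, np.float64(0.2005)]
-75 [-0.2444, -0.0717, -0.001, np.float64(0.2117)]
-79 [-0.2524, -0.0838, -0.001, np.float64(0.2228)]
-83 [-0.2596, -0.0964, -0.001, np.float64(0.2339)]
```

View pics/t2.png

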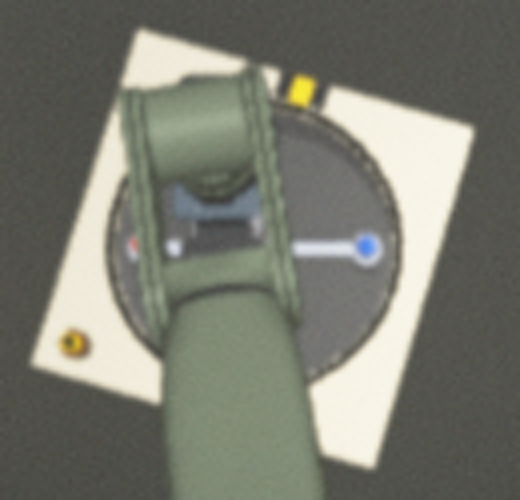

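The rotor has turned 40°: the blue cap now sits at (366,247) in the crop, or -90.9°. The pushed arm leads the planned angle by about 1.5°. I'll keep pushing.

>>> step_arm(
  linear=[
    [-0.0126, 0.006, 0],
    [-0.0266, 0.01, 0],
    [-0.041, 0.013, 0],
    [-0.0553, 0.015, 0],
    [-0.07, 0.0156, 0],
    [-0.0843, 0.0155, 0],
    [-0.0987, 0.0143, 0],
    [-0.113, 0.012, 0],
    [-0.127, 0.009, 0],
    [-0.141, 0.005, 0],
    [-0.155, 0, 0],
    [-0.168, -0.006, 0],
    [-0.181, -0.013, 0],
    [-0.193, -0.021, 0],
    [-0.2046, -0.0296, 0],
    [-0.2156, -0.039, 0],
    [-0.226, -0.0493, 0],
    [-0.2356, -0.06, 0],
    [-0.2444, -0.0717, 0],
    [-0.2444, -0.0717, 0],
  ],
  turn=[0.012, 0.023, 0.034, 0.045, 0.056, 0.067, 0.078, 0.0894, 0.1005, 0.112, 0.123, 0.134, 0.145, 0.156, 0.167, 0.178, 0.189, 0.2, 0.212, 0.212],
)

```text
time_s: 9.0
ee_pos: [593.3, 48.3, 150.9]
ee_rot: [180.0, 0.0, 14.9]
force: [0.3, 0.1, 0.8]
gripper_width: 0.5
gripper_force: 0.0
```

```bash
cat > m.py <<'E'
from h import *
import sys
f,r=look()
for k,v in r.items():
    for b in v: print(k,*b,"ang",np.degrees(np.arctan2(*(b[0]-C)[::-1])).round(1))
s=env.state(); p=s["ee_pos"]; print(p,s["ee_rot"],s["time_s"],s["force"]); yaw=s["ee_rot"][2]
for th in map(float,sys.argv[1:]): print(th,rel(P(th),151,th+90,p[:2],p[2],yaw))
E
python3 m.py -78 -81 -84 -87 -90 -93 -96 -98 -100 -101 -102 -103 -104 -105 -106
```

```text
blue [530.9 199.8] [255.6 212.6] 13 ang 104.0
yellow [703.6  55.4] [294.8 167.1] 36 ang -16.2
yellow [464.4 266.5] [237.6 230.6] 14 ang 118.7
[593.2857569   48.51821679 150.82196021] [1.79992111e+02 1.74888333e-02 1.49318115e+01] 9.05 [-0.61240356 -0.20719278 -0.94024611]
-78.0 [-0.0097, 0.0049, -0.0006, np.float64(0.0081)]
-81.0 [-0.0201, 0.0081, -0.0006, np.float64(0.0165)]
-84.0 [-0.0306, 0.0108, -0.0006, np.float64(0.0248)]
-87.0 [-0.0413, 0.0129, -0.0006, np.float64(0.0331)]
-90.0 [-0.0521, 0.0145, -0.0006, np.float64(0.0415)]
-93.0 [-0.0629, 0.0154, -0.0006, np.float64(0.0498)]
-96.0 [-0.0738, 0.0159, -0.0006, np.float64(0.0581)]
-98.0 [-0.0811, 0.0158, -0.0006, np.float64(0.0637)]
-100.0 [-0.0883, 0.0155, -0.0006, np.float64(0.0693)]
-101.0 [-0.092, 0.0153, -0.0006, np.float64(0.072)]
-102.0 [-0.0956, 0.015, -0.0006, np.float64(0.0748)]
-103.0 [-0.0992, 0.0146, -0.0006, np.float64(0.0776)]
-104.0 [-0.1028, 0.0142, -0.0006, np.float64(0.0804)]
-105.0 [-0.1064, 0.0137, -0.0006, np.float64(0.0831)]
-106.0 [-0.11, 0.0131, -0.0006, np.float64(0.0859)]
```

The pushed arm is at -76°. I'll ease to just short of the goal and look again.

>>> step_arm(
  linear=[
    [-0.0097, 0.005, 0],
    [-0.02, 0.008, 0],
    [-0.0306, 0.011, 0],
    [-0.0413, 0.013, 0],
    [-0.052, 0.0145, 0],
    [-0.063, 0.0154, 0],
    [-0.0738, 0.016, 0],
    [-0.081, 0.016, 0],
    [-0.0883, 0.0155, 0],
    [-0.092, 0.0153, 0],
    [-0.0956, 0.015, 0],
    [-0.0992, 0.0146, 0],
    [-0.1, 0.0145, 0],
    [-0.1, 0.0145, 0],
  ],
  turn=[0.008, 0.0165, 0.025, 0.033, 0.0415, 0.05, 0.058, 0.0637, 0.0693, 0.072, 0.075, 0.0776, 0.079, 0.079],
)

```text
time_s: 10.8
ee_pos: [565.4, 36.8, 150.8]
ee_rot: [-180.0, 0.0, -13.6]
force: [1.1, -0.8, 0.3]
gripper_width: 0.7
gripper_force: 0.4
```

```bash
python3 m.py -103 -104 -105 -106 -107
python3 - <<'E'
from h import *
f=cams.grab_frame("top"); cv2.imwrite("pics/t3.png",cv2.resize(f["color"][145:270,220:350],None,fx=4,fy=4,interpolation=cv2.INTER_CUBIC))
E
```

```text
red [660.1  73.4] [289.8 178.2] 17 ang -13.5
blue [583.3 200.5] [255.6 198.6] 13 ang 75.2
blue [454.4 123.4] [276.  233.2] 10 ang 166.2
yellow [703.   55.1] [294.8 167.3] 39 ang -16.4
yellow [464.2 266.1] [237.8 230.7] 13 ang 118.8
[565.44145476  36.74207552 150.81443148] [-1.79998413e+02  1.36526257e-02 -1.36042079e+01] 10.85 [ 1.44617351 -0.64312058 -0.56496709]
-103.0 [0.0008, 0.0002, -0.0006, np.float64(-0.0017)]
-104.0 [-0.0026, 0.0016, -0.0006, np.float64(0.0011)]
-105.0 [-0.0059, 0.0029, -0.0006, np.float64(0.0039)]
-106.0 [-0.0094, 0.0041, -0.0006, np.float64(0.0067)]
-107.0 [-0.0128, 0.0053, -0.0006, np.float64(0.0094)]
```

View pics/t3.png

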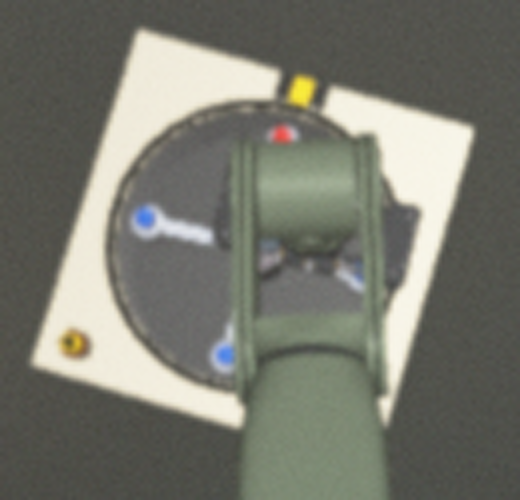

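The red cap, at (282,135) in the crop, is about 2° short of the mark. I'll give it one more slow nudge, then back off a little.

>>> step_arm(
  linear=[
    [-0.002, 0.001, 0],
    [-0.004, 0.002, 0],
    [-0.006, 0.003, 0],
    [-0.0075, 0.003, 0],
    [-0.0075, 0.003, 0],
    [0, 0.001, 0],
    [0.02, 0, 0],
    [0.03, 0, 0],
    [0.03, 0, 0],
  ],
  turn=[0.001, 0.002, 0.004, 0.0045, 0.0045, 0.0045, 0.0045, 0.0045, 0.0045],
)

```text
time_s: 12.02
ee_pos: [574.5, 34.4, 150.7]
ee_rot: [180.0, 0.0, -15.2]
force: [-0.5, -0.2, 0.1]
gripper_width: 0.3
gripper_force: 0.0
```

```bash
python3 m.py
```

```text
blue [586.9 198.8] [256.1 197.7] 12 ang 73.1
blue [ 5.267e+02 -5.000e-01] [309.6 213.7] 7 ang -106.7
blue [455.2 127.8] [274.8 233. ] 10 ang 163.7
yellow [702.9  55.1] [294.8 167.3] 39 ang -16.4
yellow [464.2 266.1] [237.8 230.7] 13 ang 118.8
[574.30971585  34.45008723 150.67860106] [ 1.79987384e+02  1.99320983e-02 -1.52287655e+01] 12.075 [-0.25105953 -0.62011474  0.23621027]
```

The red tube is now at about -16.6°, against -16.4° for the mark. I'll lift out and move clear.

>>> step_arm(
  linear=[
    [0.03, 0, -0.08],
    [0.03, 0, -0.2],
    [0.03, 0, -0.35],
    [0.03, 0, -0.5],
    [0.03, 0, -0.6],
    [0.03, 0.15, -0.6],
    [0, 0.3, -0.6],
    [0, 0.45, -0.6],
    [0, 0.6, -0.6],
    [0, 0.75, -0.6],
    [0, 0.9, -0.6],
    [0, 0.95, -0.6],
    [0, 0.95, -0.6],
    [0, 0.95, -0.6],
    [0, 0.95, -0.6],
  ],
  turn=[0, 0, 0, 0, 0, 0, 0, 0, 0, 0, 0, 0, 0, 0, 0],
)

```text
time_s: 13.95
ee_pos: [499.9, -239.2, 330.9]
ee_rot: [-180.0, -0.0, -15.1]
force: [0.2, 0.4, 0.1]
gripper_width: 0.3
gripper_force: 0.0
```

```bash
sed -i '$!b' m.py; python3 m.py
python3 - <<'E'
from h import *
f=cams.grab_frame("top"); cv2.imwrite("pics/t4.png",f["color"])
E
```

```text
red [657.8  68.4] [291.2 178.8] 19 ang -16.4
blue [586.9 198.8] [256.1 197.7] 12 ang 73.1
blue [526.3  -2.1] [310.  213.8] 10 ang -106.6
blue [455.2 127.8] [274.8 233. ] 10 ang 163.7
yellow [703.1  54.8] [294.9 167.3] 40 ang -16.5
yellow [464.2 266.1] [237.8 230.7] 13 ang 118.8
[ 499.82402386 -239.3346399   330.92831257] [-1.79988487e+02 -6.48886759e-03 -1.51270671e+01] 14.0 [ 0.58939201 -0.49117676  0.44194848]
```

View pics/t4.png

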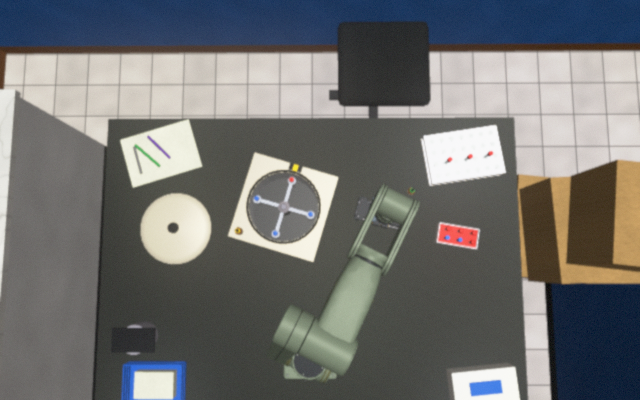

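The red cap at (291,179) lines up with the mark at (295,167) to within 0.2°. Both bottles, the rack and the lid are where they were, and the arm is clear of everything.

```bash
python3 -c "
from workcell import env
print(env.job_done())"
```

```text
the job is handed in; nothing more can be done
None
```

I pushed the rotor gently round until the red-capped tube stood within about 0.2° of the yellow mark, then lifted the arm clear and handed the job in at about 14 s; no verdict was returned.

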